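Brace the tile press and hold its lever in the green

ROBOT

A 7-joint arm with a two-finger parallel gripper is mounted at the origin on a cart in front of the work surface, level with it; the furniture and walls round the work are solid. World frame = base frame: x ahead of the robot, y to its left, z up, the work surface at z = 0. Lengths are in m, angles in rad, forces in N, time in s.
With the tool pointing down it reaches from about 0.4 to 0.925 m from the base axis. Payload 4.1 kg.
Tool frame: the origin (TCP) lies midway between the tips of the shut fingers; the grasp point (between the pads) lies 19 mm behind it; z points along the fingers, y is the line along which they close (so a half turn about z gives the same grasp; the last joint's range is limited). The gripper opens to 85 mm and grips with 20 to 120 N. Pads are 22 mm wide; open, the fingers measure 114 mm over their backs; the gripper's body (76 mm by 85 mm) begins 54 mm behind the grasp point. The pads swing forward as they close: fully open they stand 13 mm farther back than shut.
Start: joints at [-1.368, 0.398, 0.045, 1.537, -0.019, 1.207, -0.051], TCP at [0.193, 0.621, 0.231] pointing down, gripper open.
Joint ranges: [-2.82, 2.82], [-0.49, 2.23], [-1.37, 1.46], [0, 2.46], [-1.36, 4.5], [0.23, 2], [-2.94, 2.94]. Speed limits (rad/s): [2.57, 2.57, 3.14, 3.14, 3.14, 3.14, 3.14].

INTERFACE

Orientations are given as a 3x3 rotation matrix whose columns are the frame's x, y, z axes.
In Python, from bench import r gives the robot as it stands. The module is installed in compiled form; this text tells all that it offers. Calls block until the motion is done:
- r.reach(position, orientation): joint-space move of the TCP to a pose.
- r.move_straight(position, rot=None, rate=0.15): straight line of the TCP; rot=None keeps the orientation; rate is the mean speed in m/s.
- r.movej(angles): joint-space move.
- r.open() and r.clamp(): open the fingers fully, or close them until they stop; the grip force is fixed at half the most.
- r.dwell(seconds).
- r.solve_ik(position, orientation): joint angles nearest the present ones, or None.
- r.get_obs(): the state.
- r.capture(name): name is "scene" or "top" or "wrist"; returns the picture (384x512x3 uint8, red, green, blue); there is no depth.
- r.camera_info(name): a dict with "vertical_fov" (degrees; the focal length in pixels is half the picture's height over the tangent of half this angle, whatever the lens; pixels are square), "cx", "cy" (the principal point, pixels), "k1" (the pictures are not rectified: a ray, as slopes to the right and down, at radius r is drawn at 1 + k1 r^2 times it, then the intrinsics apply), "R" (3x3) and "t" (3): a world point X has camera coordinates R X + t; the wrist camera has in their place "mount" (4x4, takes a point from camera to tool coordinates, whose origin is the TCP and whose axes are the flange's). Camera axes: x right, y down, z forward; pixel columns grow to the right and rows downward; lengths in m; the calibration is good to about 2 mm. A picture is of the moment at which its call begins: read the wrist's pose just before it. camera_info takes no time and is no camera call.
A pose or a line that the arm cannot do raises r.IKError and nothing moves.
- r.close_job(): hands the job in; it is judged then, once.
The state is a dict: "time": time; "q": joint angles; "joint_velocities": joint speeds; "effort": joint torques, N m; "tool_pos": TCP position; "tcp_rot": TCP orientation; "ft_force": force on the tool from outside, world axes, zero at the start; "moment": the same for the moment, N m; "grip_width": opening from 0.0 (shut) to 1.0 (fully open); "grip_force": force on a finger pad.
Only numpy, scipy, OpenCV 4.12 (cv2) and the standard library are available. Lean on these libraries where they do the work, as an engineer would, in place of code of your own. Each camera call takes 0.05 s, during which the arm holds its last target. There are 200 camera calls.

TASK

The light blue bench press is clamping a freshly mended tile. First take its steel support leg by the yellow peg and swing it all the way out to the front until it snaps into its end stop, and let go of it, so that the press is braced against the push; only then push down the orange palm pad of the spring-loaded lever until the black pointer stands in the green band of the gauge. Keep the pointer in the green for three seconds and finish while still holding it there; never push the lever to its bottom stop, do not tip or shove the press about, and leave the jar and the cups beside it alone.

Things in the scene. Friction and masses are not known exactly. Their poses are not given: they have to be found in the camera images.
- press: Light bench press (1.1 kg, standing loose), blue base plate 14 mm thick, x -45..85, y -65..65 mm. Origin: table level, under the lever's line; -x is its front, where lever and swung-out leg point. Anvil with tile at x -31..19 mm, up to 94 mm high; uprights at x = 50 mm, up to 148 mm. With the leg out it stands firmly under the push on the palm pad.
- lever (a joint): Angle (rad) of the lever about its pivot: 0 at rest (rising to the front at 0.35 rad), growing as it is pushed down; 0.35 is level and the middle of the green band, which runs from 0.30 to 0.40; bottom stop at 0.55. A spring returns it: the push at the palm pad is about 6 N at the start, 16 N in the middle of the green, 22 N at the bottom stop.
- palm (a point): Middle of the top face of the orange palm pad, a round disc of 48 mm diameter and 12 mm thickness at the front end of the lever, 170 mm from the lever's pivot axis and 18 mm above the lever's centre line; 205 mm above the table at rest, about 148 mm with the pointer in the middle of the green.
- lever_pivot (a point): Lever pivot on the press, 130 mm above the table, 50 mm behind the press's origin (x = +50 mm). Its axis is the press's y axis.
- leg (a joint): Angle (rad) of the support leg about its upright pivot: 0 folded (pointing to the press's right, -y, and slightly forward), 1.57 fully out at its end stop, growing clockwise seen from above: the peg sweeps through the front right. It turns with slight friction and stays where left; from about 1.37 a sprung ball resists (under 2 N at the peg), past 1.45 it snaps home to the end stop and stays.
- peg (a point): Top centre of the yellow peg on the leg's free end: upright, round, 18 mm in diameter, from 26 to 75 mm high, its sleeve turning freely, on a black foot of 32 mm diameter that hangs 1 mm over the table; 206 mm from the leg's pivot axis. The leg's bar is 18 mm wide, its top 26 mm high. Fully out the peg stands at x = -230 mm, y = 0 of the press, 75 mm in front of the palm pad's edge.
- leg_pivot (a point): The leg's upright pivot axis on the press, at x = -30 mm, y = -50 mm of the press, 20 mm above the table.
- glaze_jar: Bystander: white glaze jar with a red lid, 52 mm in diameter, 68 mm high, to the left of the lever; origin at the centre of its underside.
- grey_cup: Bystander: blue-grey cup, 72 mm in diameter, 100 mm high, to the left of the press; origin at the centre of its underside.
- dot_cup: Bystander: white cup with dark dots, 74 mm in diameter, 116 mm high, to the right behind; origin at the centre of its underside.
- gauge (a point): Middle of the green band of the gauge, 130 mm above the table: a strip 30 mm wide, standing upright at the press's x = -36 mm, y = 55 mm, up to 174 mm high, facing the front; white above 135 mm, green from 125 to 135 mm, red below. The lever's black pointer rod lies across it.

How it is judged:
On the way, in this order (a step that is already met when the one before it is completed fails the run):
1. the support leg is swung fully out and stays at its end stop with the lever still up and the robot off the press (value of joint leg above 1.5 rad and value of joint lever below 0.1 rad and contact force between each of the arm, the fingers and press below 0.3 N), for 0.2 s.
2. the lever is held with the pointer in the green band for two seconds, the leg still out (value of joint lever between 0.29 and 0.41 rad and value of joint leg above 1.5 rad), for 2 s.
At the end, for the whole second after the job is handed in: Through the last second the fingers push on the press with more than 4 N and the lever stands between 0.29 and 0.41 rad (pointer in the green); the leg is at its end stop (over 1.5 rad); the press stands level within 0.04 rad and within 50 mm of where it stood (all of step 2 and contact force between the fingers and press above 4 N and angle between press's own z axis and vertical below 0.04 rad and distance of press from where it was at the start of the episode below 0.05 m); the arm keeps its last pose, push and grip.
It fails at once if the lever is pushed to its bottom stop (value of joint lever above 0.52 rad).
It fails at once if the press is tipped (angle between press's own z axis and vertical above 0.12 rad).
It fails at once if a bystander is moved or tipped (distance of any of glaze_jar, grey_cup, dot_cup from where it was at the start of the episode above 0.025 m or angle between any of glaze_jar, grey_cup, dot_cup's own z axis and vertical above 0.3 rad).
It also fails if it takes over 64 s, if anything falls off the work surface, if the arm or the gripper's body presses on something with over 40 N, if the wrist force passes 120 N, or if a joint passes its speed limit or range.

## Working session

There is one attempt and no reset: what is moved stays moved. The work goes in short steps, each a Python script; the robot and the scene stay as the last script left them, time stands still between calls to the robot, and variables do not carry over. Pictures are saved under pics/ and viewed, at most 10 in all, crops included, and the job is handed in when it is done.

```bash
mkdir -p pics
python3 - <<'E'
from bench import r
import cv2
for n in ("scene","top"):
    cv2.imwrite(f"pics/{n}0.png",cv2.resize(r.capture(n)[:,:,::-1],(800,600),interpolation=cv2.INTER_CUBIC))
    print(n,r.camera_info(n))
o=r.get_obs();print(o["time"],o["tool_pos"],o["tcp_rot"],o["grip_width"],o["ft_force"])
E
```

```text
scene {'vertical_fov': 54.77795310074184, 'cx': 254.4960546967867, 'cy': 192.3451451851683, 'k1': -0.05169906187758828, 'R': array([[ 8.64380624e-01, -5.02837518e-01,  7.53009916e-04],
       [-3.75941687e-01, -6.47239012e-01, -6.63136117e-01],
       [ 3.33937096e-01,  5.72918923e-01, -7.48498446e-01]]), 't': array([-0.52276112,  0.38930498,  0.69989265])}
top {'vertical_fov': 51.12827738351757, 'cx': 249.27550697995227, 'cy': 183.53290293427239, 'k1': -0.10101854416967934, 'R': array([[ 0.02444558, -0.99953695, -0.01811893],
       [-0.98636932, -0.02116553, -0.16317963],
       [ 0.16272058,  0.02186097, -0.98642998]]), 't': array([0.07959319, 0.68667183, 0.94873895])}
0.1 [0.19300229 0.62010581 0.23037768] [[-9.54832699e-01  2.97143626e-01 -4.26594936e-04]
 [ 2.97143916e-01  9.54831180e-01 -1.70594474e-03]
 [-9.95844583e-05 -1.75565191e-03 -9.99998454e-01]] 1.0006059372182567 [-0.37344905 -0.17950918  0.36501025]
```

View pics/scene0.png

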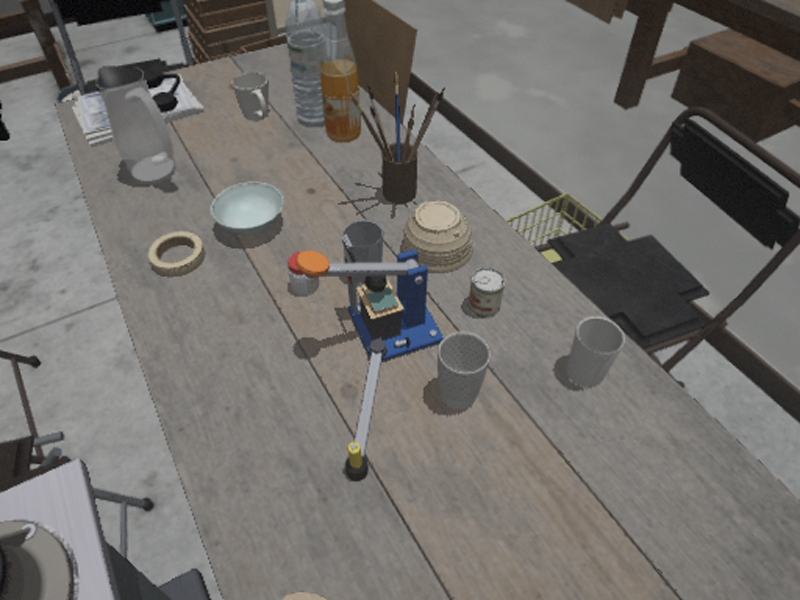

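View pics/top0.png

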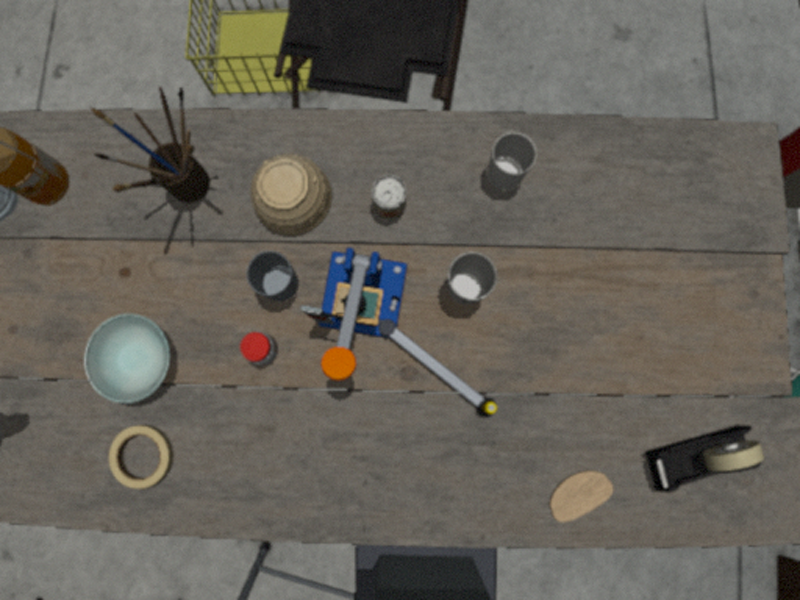

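The top view (800×600 scale) shows the press's orange palm at (339,363), the yellow peg top at (489,407), the leg pivot at (388,327) and the back base corners at (331,252) and (407,263). In the scene view, the palm is at (313,263) and the peg at (355,447). The jar lid is at (256,347) and the cups are at (271,276) and (471,277) in the top view. Next I fit the press pose from these.

```bash
cat > h.py <<'E'
import numpy as np, cv2
from scipy.optimize import least_squares
from bench import r
def cam(n):
    c=r.camera_info(n); f=192/np.tan(np.radians(c["vertical_fov"]/2))
    return np.array([[f,0,c["cx"]],[0,f,c["cy"]],[0,0,1]]),np.array([c["k1"],0,0,0,0.]),np.array(c["R"]),np.array(c["t"])
def proj(n,P):
    K,d,R,t=cam(n); return cv2.projectPoints(np.atleast_2d(np.array(P,float)),cv2.Rodrigues(R)[0],t,K,d)[0][:,0]
def at_z(n,px,z):
    K,d,R,t=cam(n); u=cv2.undistortPoints(np.array([[px]],float),K,d)[0,0]
    c=-R.T@t; v=R.T@np.array([u[0],u[1],1]); return c+v*(z-c[2])/v[2]
def press(p,P):  # p = x,y,yaw ; P press coords
    c,s=np.cos(p[2]),np.sin(p[2]); P=np.array(P,float)
    return np.stack([p[0]+c*P[...,0]-s*P[...,1],p[1]+s*P[...,0]+c*P[...,1],P[...,2]],-1)
S=1.5625
E
python3 - <<'E'
from h import *
palmx=50-170*np.cos(.35)-18*np.sin(.35); palm=(palmx/1e3,0,.205)
print("palm local",palm)
obs=[("top",(339,363),palm),("scene",(313,263),palm),("top",(388,327),(-.03,-.05,.028)),
("top",(331,252),(.085,.065,.014)),("top",(407,263),(.085,-.065,.014)),("scene",(441,336),(.085,-.065,.014)),
("top",(489,407),'peg'),("scene",(355,447),'peg')]
def peg(p): # leg angle 0 : pointing -y, slightly forward; dir at 1.57 is such that peg at (-.23,0)
    a1=np.arctan2(.05,-.2); a=a1+1.57-p[3]; return (-.03+.206*np.cos(a),-.05+.206*np.sin(a),.075)
f=lambda p:np.concatenate([proj(n,press(p,peg(p) if P=='peg' else P))[0]-np.array(px)/S for n,px,P in obs])
s=least_squares(f,[.65,.0,0,0.],loss="soft_l1");print(s.x,f(s.x).round(1).reshape(-1,2))
p=s.x;print("palm",press(p,palm),"peg",press(p,peg(p)),"pegout",press(p,(-.23,0,.075)),"pivot",press(p,(-.03,-.05,0)))
for n,px,z in (("jar",(256,347),.068),("grey",(271,276),.1),("dot",(471,277),.1)):print(n,at_z("top",np.array(px)/S,z))
E
```

```text
palm local (np.float64(-0.11586552171825255), 0, 0.205)
[ 0.65968096  0.14292673 -0.12504551  0.28163672] [[-0.2  5. ]
 [-5.  -0.1]
 [-0.1 -0.3]
 [ 0.1 -1. ]
 [ 0.  -1.1]
 [ 2.4 -0.1]
 [ 1.9 -0.1]
 [-0.5 -0.4]]
palm [0.54472012 0.15737747 0.205     ] peg [ 0.49860822 -0.0666277   0.075     ] pegout [0.4314768 0.1716123 0.075    ] pivot [0.62367921 0.09705873 0.        ]
jar [0.58216013 0.30314487 0.068     ]
grey [0.69056716 0.27845993 0.1       ]
dot [ 0.69550267 -0.03055105  0.1       ]
```

```bash
cat >> h.py <<'E'
palm=(.050-.170*np.cos(.35)+.018*np.sin(.35),0,.205)
def peg(a):
    b=np.arctan2(.05,-.2)+1.57-a; return (-.03+.206*np.cos(b),-.05+.206*np.sin(b),.075)
E
python3 - <<'E'
from h import *
obs=[("top",(339,363),palm),("scene",(313,263),palm),("top",(388,327),(-.03,-.05,.028)),
("top",(331,252),(.085,.065,.014)),("top",(407,263),(.085,-.065,.014)),("scene",(441,336),(.085,-.065,.014)),
("top",(489,407),'peg'),("scene",(355,447),'peg')]
f=lambda p:np.concatenate([proj(n,press(p,peg(p[3]) if P=='peg' else P))[0]-np.array(px)/S for n,px,P in obs])
s=least_squares(f,[.65,.0,0,0.],loss="soft_l1");p=s.x;print(list(p),f(p).round(1).reshape(-1,2))
print("palm",press(p,palm),"peg",press(p,peg(p[3])),"pegout",press(p,(-.23,0,.075)),"pivot",press(p,(-.03,-.05,0)))
np.save("p.npy",p)
# candidate tool-down grasps along arc; fingers closing radially or tangentially
def rot(yaw,tilt=0):
    z=np.array([0,0,-1.]);y=np.array([np.cos(yaw),np.sin(yaw),0]);return np.stack([np.cross(y,z),y,z],1)
for yaw in np.radians([0,30,60,90,120,150,180,-30,-60,-90]):
    out=[]
    for a in np.linspace(p[3],1.57,5):
        P=press(p,peg(a)); q=r.solve_ik([P[0],P[1],.04],rot(yaw)); out.append(None if q is None else np.round(q,1).tolist())
    print(np.degrees(yaw).round(),[o is not None for o in out],out[0],out[-1])
E
```

```text
[np.float64(0.6576462771377491), np.float64(0.1435733657627134), np.float64(-0.1248206552092339), np.float64(0.27103688019902034)] [[ 0.4  0.1]
 [-0.6 -1.4]
 [-0.4  0.4]
 [-0.2 -0.3]
 [-0.3 -0.4]
 [ 1.6  0. ]
 [ 2.2  0.1]
 [-0.5 -0. ]]
palm [0.55493047 0.15646142 0.205     ] peg [ 0.498363  -0.0673334  0.075    ] pegout [0.42943567 0.17220763 0.075     ] pivot [0.62165484 0.09769727 0.        ]
0.0 [True, True, True, True, True] [-0.7, 0.6, 1.0, 2.1, -0.7, 0.8, 0.7] [-0.9, 0.4, 0.5, 2.2, -0.3, 0.7, -0.2]
30.0 [True, True, True, True, True] [-0.7, 0.6, 1.0, 2.1, -0.7, 0.8, 1.2] [-0.8, 0.4, 0.4, 2.2, -0.2, 0.7, 0.3]
60.0 [True, True, True, True, True] [-0.6, 0.5, 0.8, 2.1, -0.6, 0.8, 1.6] [-0.8, 0.3, 0.4, 2.2, -0.2, 0.7, 0.8]
90.0 [True, True, True, True, True] [-0.5, 0.5, 0.6, 2.1, -0.4, 0.7, 2.0] [-0.7, 0.3, 0.3, 2.2, -0.2, 0.7, 1.2]
120.0 [True, True, True, True, True] [-0.4, 0.4, 0.5, 2.1, -0.3, 0.7, 2.4] [-0.6, 0.3, 0.2, 2.2, -0.1, 0.7, 1.7]
150.0 [True, True, True, True, True] [0.8, 0.5, -1.0, 2.0, 0.6, 0.9, 2.1] [-0.6, 0.3, 0.1, 2.2, -0.1, 0.7, 2.2]
180.0 [True, True, True, True, True] [-0.8, 0.8, 1.3, 2.1, -1.0, 1.0, -2.2] [-0.5, 0.3, 0.0, 2.2, -0.0, 0.7, 2.7]
-30.0 [True, True, True, True, True] [-0.7, 0.6, 1.0, 2.1, -0.7, 0.8, 0.2] [-0.9, 0.4, 0.5, 2.2, -0.3, 0.7, -0.7]
-60.0 [True, True, True, True, True] [-0.7, 0.7, 1.1, 2.1, -0.8, 0.9, -0.3] [-1.0, 0.4, 0.6, 2.2, -0.3, 0.7, -1.2]
-90.0 [True, True, True, True, True] [-0.8, 0.7, 1.1, 2.1, -0.8, 0.9, -0.7] [-1.0, 0.4, 0.7, 2.2, -0.4, 0.7, -1.7]
```

```bash
cat >> h.py <<'E'
def rot(yaw):
    z=np.array([0,0,-1.]);y=np.array([np.cos(yaw),np.sin(yaw),0]);return np.stack([np.cross(y,z),y,z],1)
def st(m=""):
    o=r.get_obs();print(m,round(o["time"],2),np.round(o["tool_pos"],4),"F",np.round(o["ft_force"],1),"grip",round(o["grip_width"],3),round(o["grip_force"],1));return o
def wrist_z(px,z,o):
    c=r.camera_info("wrist");M=np.array(c["mount"]);f=192/np.tan(np.radians(c["vertical_fov"]/2))
    K=np.array([[f,0,c["cx"]],[0,f,c["cy"]],[0,0,1]])
    u=cv2.undistortPoints(np.array([[px]],float),K,np.array([c["k1"],0,0,0,0.]))[0,0]
    R=np.array(o["tcp_rot"]);C=R@M[:3,3]+o["tool_pos"];v=R@M[:3,:3]@np.array([u[0],u[1],1]);return C+v*(z-C[2])/v[2]
E
python3 - <<'E'
from h import *
p=np.load("p.npy")
r.reach([.30,.35,.36],rot(np.radians(-60)))
r.reach([.43,.0,.34],rot(np.radians(-40)))
P=press(p,peg(p[3]))
r.reach([P[0],P[1],.17],rot(np.radians(-37)))
o=st(); print(np.round(o["q"],2))
im=r.capture("wrist"); cv2.imwrite("pics/w1.png",im[:,:,::-1])
h=cv2.cvtColor(im,cv2.COLOR_RGB2HSV); m=cv2.inRange(h,(20,120,60),(35,255,255))
n,_,stt,cen=cv2.connectedComponentsWithStats(m)
for i in range(1,n):
    if stt[i,4]>60: print(stt[i],cen[i],wrist_z(cen[i],.075,o))
E
```

```text
4.02 [ 0.4991 -0.0663  0.1706] F [-0.9 -0.1  1. ] grip 1.002 0.0
[-0.59  0.25  0.74  1.97 -0.2   1.   -0.4 ]
[243 170  22  34 511] [253.97455969 185.73385519] [ 0.50261133 -0.0608452   0.075     ]
```

View pics/w1.png

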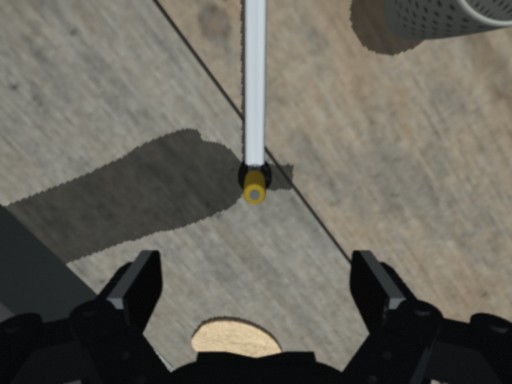

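The wrist view shows the peg's top centre at (254,195), with the bar running straight up the picture and the fingers centred on it at about column 257. Next I grasp the peg and swing the leg.

Run:
```python
from h import *
p=np.load("p.npy"); o=r.get_obs()
P=wrist_z((254,195),.075,o); print(P, press(p,peg(p[3])))
R=rot(np.radians(-37))
r.move_straight([P[0],P[1],.036],R,.12); st("down")
r.clamp(); o=st("grip")
piv=press(p,(-.03,-.05,0))[:2]
d=np.array(o["tool_pos"])[:2]-piv; print("rad",np.hypot(*d))
b=np.arctan2(d[1],d[0]); local=b-p[2]; a=np.arctan2(.05,-.2)+1.57-local; a=(a+np.pi)%(2*np.pi)-np.pi; print("leg a",a)
r0=np.hypot(*d)
for t in np.linspace(a,1.0,8)[1:]:
    k=(t-a)/(1.57-a); rad=r0+(.206-r0)*min(1,k*1.5)
    th=b-(t-a); X=piv+rad*np.array([np.cos(th),np.sin(th)])
    r.move_straight([X[0],X[1],.036],rot(np.radians(-37)-(t-a)),.08)
    st(f"{t:.2f}")
```

```text
[ 0.49868838 -0.06649207  0.075     ] [ 0.498363  -0.0673334  0.075    ]
down 5.33 [ 0.4994 -0.0666  0.0366] F [ 0.4  0.2 -0.2] grip 1.002 0.0
grip 5.97 [ 0.4989 -0.0666  0.0362] F [0.6 0.  1.5] grip 0.195 58.4
rad 0.2050902131604632
leg a 0.2713495947511255
0.38 6.38 [ 0.4827 -0.0531  0.0362] F [ 0.4 -0.7  0.7] grip 0.19 59.1
0.48 6.8 [ 0.468  -0.0381  0.0362] F [0.9 1.  1.1] grip 0.194 59.1
0.58 7.22 [ 0.4548 -0.0214  0.0362] F [1.1 1.2 1.1] grip 0.193 59.1
0.69 7.63 [ 0.4433 -0.0035  0.0362] F [0.5 1.4 0.4] grip 0.195 59.1
0.79 8.05 [0.4336 0.0155 0.0362] F [ 1.4 -0.2  0.6] grip 0.194 59.1
0.90 8.47 [0.426  0.0354 0.0362] F [1.2 1.2 0.3] grip 0.195 59.0
1.00 8.88 [0.4205 0.0561 0.0362] F [2.  0.7 0.9] grip 0.198 58.9
```

Run:
```python
from h import *
p=np.load("p.npy"); piv=press(p,(-.03,-.05,0))[:2]
for t in [1.1,1.2,1.3,1.38,1.46,1.52,1.575]:
    P=press(p,peg(t)); r.move_straight([P[0],P[1],.036],rot(np.radians(-37)-(t-.2713)),.06); st(f"{t:.2f}")
r.dwell(.3); st("hold"); r.open(); o=st("open")
r.move_straight(np.array(o["tool_pos"])+[-.0,0,.13],None,.15)
o=st("up"); print(o["q"].round(2) if hasattr(o["q"],"round") else o["q"])
for n in ("top",):
    im=r.capture(n); cv2.imwrite("pics/top1.png",cv2.resize(im[130:290,140:360,::-1],None,fx=3.6,fy=3.6,interpolation=cv2.INTER_CUBIC))
im=r.capture("wrist"); cv2.imwrite("pics/w2.png",im[:,:,::-1])
```

```text
1.10 9.38 [0.4172 0.0765 0.0362] F [ 2.9 -0.2  1.2] grip 0.192 58.9
1.20 9.87 [0.416  0.0971 0.0361] F [ 3.6 -0.   1.1] grip 0.196 58.9
1.30 10.36 [0.4163 0.1176 0.0359] F [1.6 0.1 1.4] grip 0.196 58.9
1.38 10.78 [0.4184 0.134  0.0359] F [ 0.3 -0.6  2. ] grip 0.191 59.0
1.46 11.21 [0.4219 0.1502 0.0358] F [-0.8  0.5  2.3] grip 0.192 59.0
1.52 11.57 [0.4255 0.1623 0.0359] F [-2.3  0.5  2.4] grip 0.195 59.1
1.57 11.91 [0.4293 0.173  0.0359] F [-2.   1.1  3.1] grip 0.193 59.1
hold 12.21 [0.4293 0.1728 0.0359] F [-3.4  1.1  2.9] grip 0.196 59.1
open 12.88 [0.43   0.1731 0.036 ] F [-0.6  0.1  0.4] grip 1.0 0.0
up 13.9 [0.4293 0.173  0.1653] F [-0.3  1.4 -0.6] grip 0.998 0.0
[-1.53  0.35  1.28  2.06 -0.4   1.01 -2.  ]
```

View pics/w2.png

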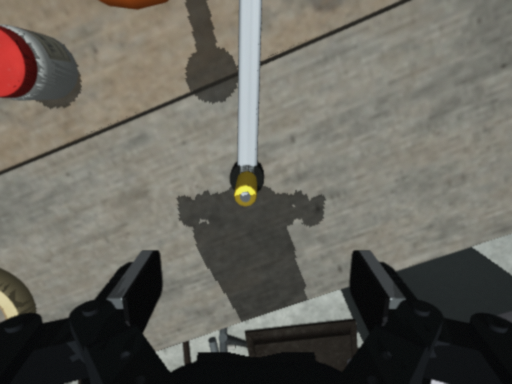

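View pics/top1.png

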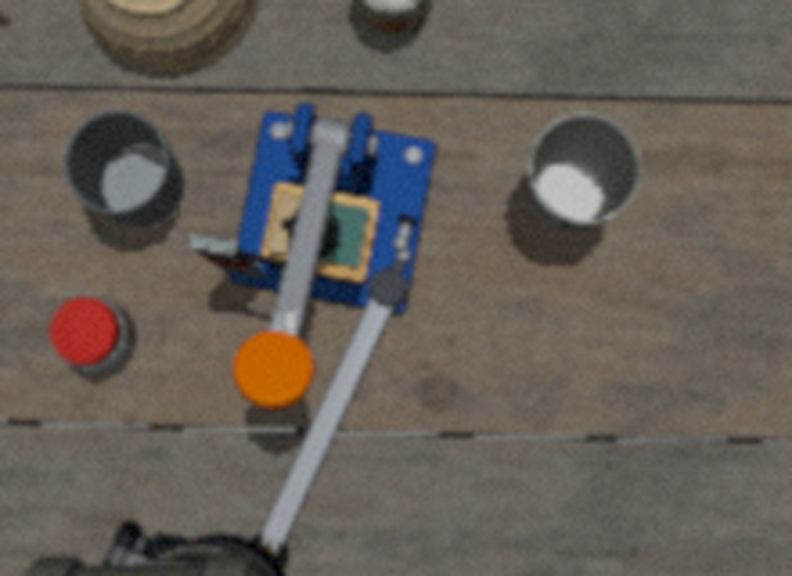

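The wrist view shows the peg top at (245,196), near where it was released. In the top crop the press is upright with the palm at (273,369), the leg pivot at (388,286), the back corners at (265,112) and (437,143), and the jar and cups untouched. I'll refit the pose and the leg angle.

Run:
```python
from h import *
p0=np.load("p.npy"); o=r.get_obs()
pg=wrist_z((245,196),.075,o)
obs=[((273,369),palm),((388,286),(-.03,-.05,.028)),((265,112),(.085,.065,.014)),((437,143),(.085,-.065,.014))]
f=lambda p:np.concatenate([proj("top",press(p,P))[0]-np.array([140+x[0]/3.6,130+x[1]/3.6]) for x,P in obs])
s=least_squares(f,p0[:3],loss="soft_l1");p=s.x;print(p,p0,f(p).round(1))
piv=press(p,(-.03,-.05,0))[:2];d=pg[:2]-piv
print("peg",pg,"exp out",press(p,(-.23,0,0)),"r",np.hypot(*d),"leg",np.arctan2(.05,-.2)+1.57-((np.arctan2(d[1],d[0])-p[2])%(2*np.pi)))
print("palm",press(p,palm),press(p0,palm)); np.save("p1.npy",p)
```

```text
[ 0.65686754  0.14269448 -0.1622546 ] [ 0.65764628  0.14357337 -0.12482066  0.27103688] [ 0.1 -0.  -0.   1.2 -0.3 -0.5  0.2 -0.4]
peg [0.43283388 0.17896027 0.075     ] exp out [0.42988846 0.17984951 0.        ] r 0.20309883509246496 leg 1.5717237103571469
palm [0.55470603 0.15941767 0.205     ] [0.55493047 0.15646142 0.205     ]
```

The leg is at about 1.57 rad and the press only yawed about 0.03 rad. Now the palm.

```bash
cat >> h.py <<'E'
def palm_at(a):
    e=.35-a; return (.05-.17*np.cos(e)+.018*np.sin(e),0,.13+.17*np.sin(e)+.018*np.cos(e))
E
python3 - <<'E'
from h import *
p=np.load("p1.npy"); o=r.get_obs()
r.move_straight(np.array(o["tool_pos"])+[0,0,.12],None,.2)
r.clamp()
P=press(p,palm_at(0)); R=rot(p[2]-np.pi/2)
r.move_straight([P[0],P[1],.27],R,.15); st("over")
r.move_straight([P[0],P[1],.222],R,.1); st("near"); b=r.get_obs()["ft_force"][2]
for a in (0,.06,.12,.18,.24,.28,.31):
    P=press(p,palm_at(a)); r.move_straight(P,None,.04); o=st(f"a {a}")
    e=o["ft_force"][2]-b
    if a>=.06 and (e<2 or e>17): print("check",e); break
im=r.capture("scene"); cv2.imwrite("pics/s2.png",cv2.resize(im[120:250,170:310,::-1],None,fx=4.5,fy=4.5,interpolation=cv2.INTER_CUBIC))
E
```

```text
over 17.96 [0.5545 0.1596 0.2701] F [-0.1 -0.3 -0.4] grip 0.001 0.0
near 18.59 [0.555  0.1593 0.2222] F [ 0.8 -0.1  0.2] grip 0.002 0.0
a 0 19.16 [0.5548 0.1596 0.2057] F [-1.4 -0.1  6.6] grip -0.001 2.6
a 0.06 19.57 [0.5512 0.1602 0.1968] F [-0.2 -0.7  7.8] grip 0.003 3.4
a 0.12 19.98 [0.5475 0.1608 0.1874] F [-2.5  0.1  9.1] grip -0.001 4.2
a 0.18 20.38 [0.5445 0.1613 0.1778] F [-2.9  1.2 10.8] grip -0.004 5.0
a 0.24 20.79 [0.5421 0.1617 0.1681] F [-3.8  0.9 12.8] grip 0.0 5.8
a 0.28 21.12 [0.5408 0.1619 0.1615] F [-3.9 -0.4 12.2] grip 0.003 6.4
a 0.31 21.39 [0.54   0.1621 0.1565] F [-4.3  0.3 13.1] grip 0.0 6.8
```

View pics/s2.png

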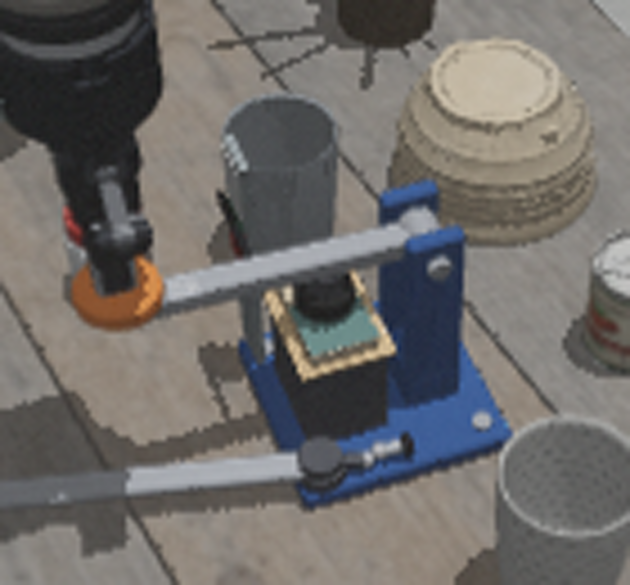

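The scene crop shows the fingertips on the pad at about (117,285), the lever nearly level, and the press flat with its leg out. I'll push on to mid-green, hold and check.

Run:
```python
from h import *
p=np.load("p1.npy")
r.move_straight(press(p,palm_at(.35)),None,.03); st("mid"); r.dwell(1.5); st("hold")
im=r.capture("top"); cv2.imwrite("pics/top2.png",cv2.resize(im[130:290,140:360,::-1],None,fx=3.6,fy=3.6,interpolation=cv2.INTER_CUBIC))
im=r.capture("scene"); cv2.imwrite("pics/s3.png",cv2.resize(im[120:250,170:310,::-1],None,fx=4.5,fy=4.5,interpolation=cv2.INTER_CUBIC))
print([(n,proj("scene",press(p,P))[0].round(1), ((proj("scene",press(p,P))[0]-[170,120])*4.5).round()) for n,P in (("palm",palm_at(.35)),("palm.29",palm_at(.29)),("palm.41",palm_at(.41)),("pivot",(.05,0,.13)),("green",(-.036,.055,.13)))])
```

```text
mid 21.82 [0.5391 0.1622 0.1499] F [-3.9  0.3 15. ] grip 0.002 7.5
hold 23.32 [0.5391 0.1622 0.15  ] F [-4.3 -0.5 15.3] grip -0.004 7.5
[('palm', array([194.9, 185.4]), array([112., 294.])), ('palm.29', array([195. , 182.3]), array([112., 280.])), ('palm.41', array([195.1, 188.4]), array([113., 308.])), ('pivot', array([262.6, 172.3]), array([417., 235.])), ('green', array([222.7, 166.4]), array([237., 209.]))]
```

View pics/s3.png

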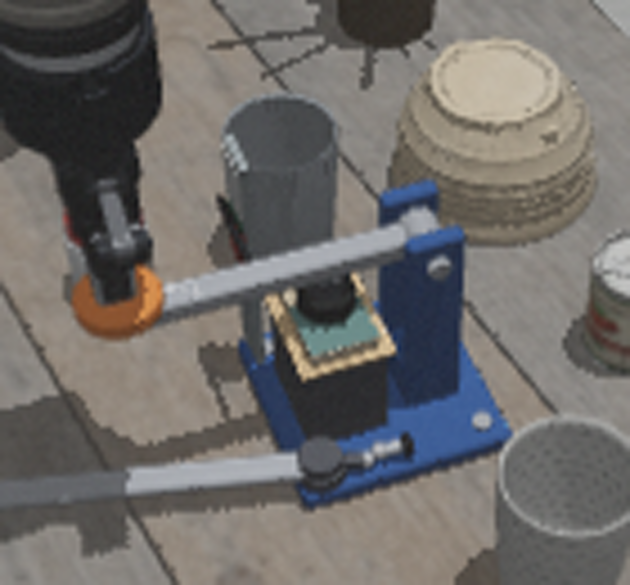

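View pics/top2.png

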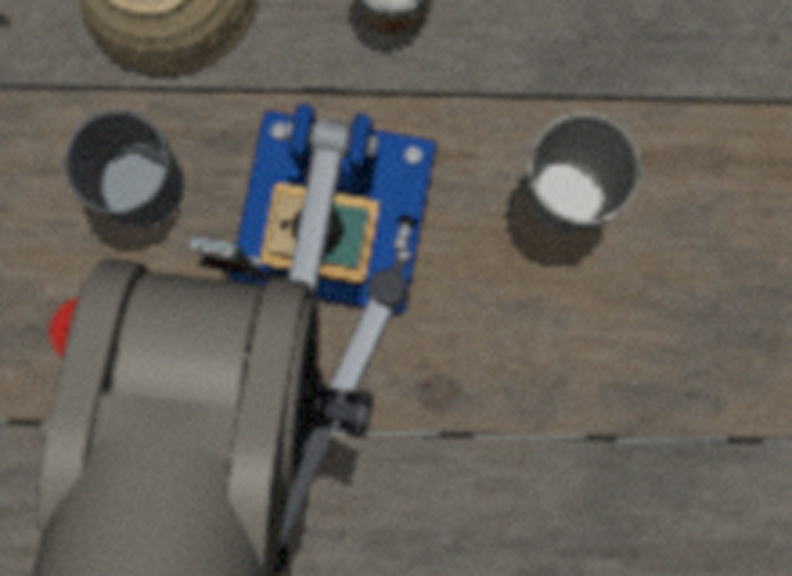

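The press has not moved, the leg is out and the lever is just short of level (z 0.150, about 15.8 N total). I'll press about 1.5 mm further to mid-band, hold 3.5 s and hand in.

Run:
```python
from h import *
p=np.load("p1.npy"); P=press(p,palm_at(.35)); P[2]-=.0015
r.move_straight(P,None,.02); st("mid"); r.dwell(3.5); st("hold"); print(r.close_job())
```

```text
mid 23.67 [0.539  0.1622 0.1485] F [-3.8 -0.5 16.1] grip 0.002 7.8
hold 27.17 [0.539  0.1622 0.1486] F [-5.   0.3 15.8] grip -0.0 7.8
the job is handed in; nothing more can be done
None
```

I swung the leg out to its end stop (measured about 1.57 rad) and released it. I then held the lever near the middle of the green band (pad at 0.1486 m, about 16 N) for over three seconds and handed the job in at about 27 s, still holding; no verdict came back.

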